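# Bring the bench jack up under the overhanging board

## Robot

A 6-joint arm with a two-finger parallel gripper is mounted at the origin on the work surface. World frame = base frame: x ahead of the robot, y to its left, z up, the work surface at z = 0. Lengths are in m, angles in rad, forces in N, time in s.
With the tool pointing down it reaches from about 0.35 to 0.875 m from the base axis. Payload 15.5 kg.
Tool frame: the origin (TCP) lies midway between the tips of the shut fingers; the grasp point (between the pads) lies 19 mm behind it; z points along the fingers, y is the line along which they close (so a half turn about z gives the same grasp; the last joint's range is limited). The gripper opens to 85 mm and grips with 20 to 120 N. Pads are 22 mm wide; open, the fingers measure 114 mm over their backs; the gripper's body (76 mm by 85 mm) begins 54 mm behind the grasp point. The pads swing forward as they close: fully open they stand 13 mm farther back than shut.
Start: joints at [-1.369, 0.494, 1.345, -0, 1.302, -0.096], TCP at [0.183, -0.597, 0.231] pointing down, gripper open.
Joint ranges: [-2.91, 2.91], [-0.82, 2.16], [0.22, 2.67], [-1.22, 4.37], [0.12, 2.79], [-3.08, 3.08]. Speed limits (rad/s): [1.89, 1.89, 2.57, 3.01, 3.01, 3.01].

## Interface

Orientations are given as a rotation vector (axis times angle).
In Python, from bench import telemetry, optics, manip gives the robot as it stands. The module is installed in compiled form; this text tells all that it offers.
- The arm moves only by the tool drive_tool, never from a script. Its arguments are lists of equal length, an entry for each row: "delta_pos": the shift along the tool's x, y, z scaled (see below), a list of three; "twist": the turn about the tool's z scaled (see below). A call has 1 to 12 rows; each row is the pose to reach, as a shift and turn from the pose commanded when the call began, along the tool's axes at that moment; what a row does not reach only later rows make up. The controller multiplies each number of a shift by 10 cm and each number of a turn by pi/2 rad. A row lasts 1/10 s, in which the tool goes at most 50 mm and 8.59 degrees, less where a joint would pass 70% of its speed; a pose out of reach is approached as far as the arm can. A call with a number of a shift or a turn outside -1 to 1 is refused whole. A call with a gripper value outside its range is refused whole. "gripper" is the gripper's target within -1 to 1 (shut at 1, half-way at 0, fully open at -1), set as the call begins (left out, the last holds). The fingers move at their own pace and stop on an object; the grip force is fixed at half the most. Time passes only in rows, so rows that repeat a pose let the fingers close. It gives the time, the measured TCP pose, the force, the opening and the grip force at its end, in the units of the state.
- telemetry.sense(): the state, without advancing time (a new reading comes with each control period).
- optics.grab_frame(name): name is "scene" or "top"; returns the picture (480x640x3 uint8, red, green, blue); there is no depth.
- optics.get_calibration(name): a dict with "vfov" (degrees; the focal length in pixels is half the picture's height over the tangent of half this angle, whatever the lens; pixels are square), "cx", "cy" (the principal point, pixels), "T" (4x4, takes a point from camera to world coordinates). Camera axes: x right, y down, z forward; pixel columns grow to the right and rows downward; lengths in m; the calibration is good to about 2 mm. A picture is of the moment at which its call begins. get_calibration takes no time and is no camera call.
- manip.sign_off(): hands the job in; it is judged then, once.
The state is a dict: "t": time; "q": joint angles; "dq": joint speeds; "joint_torque": joint torques, N m; "tool_pos": TCP position; "orientation": TCP orientation; "ft_force": force on the tool from outside, world axes, zero at the start; "torque": the same for the moment, N m; "gripper_width": finger opening in m; "grasp_force": force on a finger pad.
Only numpy, scipy, OpenCV 4.12 (cv2) and the standard library are available. Lean on these libraries where they do the work, as an engineer would, in place of code of your own. Each camera call takes 0.05 s, during which the arm holds its last target. There are 200 camera calls.

## Task

The blank board rests on the plywood stand with its end sticking out over a blue scissor jack. Turn the red bar knob of that jack clockwise, as seen from above, to raise it until its cork pad just touches the underside of the board and supports it lightly, without lifting or shifting the board; then let go. Leave the spare jack, which has no board over it, as it is set.

Things in the scene. Friction and masses are not known exactly. Their poses are not given: they have to be found in the camera images.
- jack_bar (a point): Centre of the red bar knob (64 mm along its x, 14 thick along y, 34 high; on a black disc 52 wide) on the upright post of the jack under the board. Axis vertical through this point, 17 mm below the bar's top, 133 above the bench. Clockwise from above lifts the platform 20 mm per rad; 7 to 25 mm (under 1.5 rad) is needed. Stiff (0.25 N m), stays where left. Start angle varies. Bolted down.
- jack_pad: Round cork pad of that jack, 56 mm across, 125 mm to the side of the knob axis, on a spring plunger on the blue platform (120 x 130 mm). Origin at the centre of its top face, z up, 24 mm above the platform's top. The plunger gives up to 8 mm under 1 to 2.2 N, so after the pad touches, the knob may go on for up to 8 mm of rise before the board lifts.
- board: Loose brown hardwood board 460 x 100 x 28 mm, 1.1 to 1.4 kg, level on a rubber-topped plywood stand, its free end over the jack. Origin on its UNDERSIDE, 111 to 121 mm above the bench, over the pad (within 15 mm), on the board's centre line, 37 mm in from the free end; z up, +y along the board towards the stand.
- spare_tip (a point): Point on the red bar knob of the spare jack, 30 mm from its axis along the bar. The spare is the same kind of blue jack, bolted down to the robot's right of the working one, with nothing above its pad; it must not be turned.

How it is judged:
At the end, for the whole second after the job is handed in: The jack's cork pad bears on the underside of the board (more than 0.3 N), the board is at rest and within 5 mm of where it lay (neither lifted nor shifted), and the spare jack's knob has not been turned (its tip within 6 mm) (contact force between jack_pad and board above 0.3 N and distance of board from where it was at the start of the episode below 0.005 m and linear speed of board below 0.01 m/s and distance of spare_tip from where it was at the start of the episode below 0.006 m); the robot touches nothing.
It fails at once if the board is lifted or shoved by more than 7 mm (distance of board from where it was at the start of the episode above 0.007 m).
It fails at once if the spare jack's knob is turned (distance of spare_tip from where it was at the start of the episode above 0.012 m).
It also fails if it takes over 29 s, if anything falls off the work surface, if the arm or the gripper's body presses on something with over 40 N, if the wrist force passes 120 N, or if a joint passes its speed limit or range.

## Working session

There is one attempt and no reset: what is moved stays moved. The work goes in short steps, Python scripts to look and compute and a tool call to move; the robot and the scene stay as the last step left them, time stands still between calls to the robot, and variables do not carry over. Pictures are saved under pics/ and viewed, at most 10 in all, crops included, and the job is handed in when it is done.

Besides the shell and the picture viewer there is one more tool, called after ">>>" as a command line: name --pt "numbers of a row" for each row, then --argument value for the rest. drive_tool: Moves the arm, as the interface text tells. Shifts and turns lie within -1 to 1; 1 stands for 10 cm of shift or pi/2 rad of turn. Its arguments: {"type":"object","properties":{"delta_pos":{"type":"array"},"twist":{"type":"array"},"gripper":{"type":"number"}},"required":["delta_pos","twist"]}

```bash
mkdir -p pics; cat > h.py <<'E'
import numpy as np, cv2
from bench import telemetry, optics, manip
def grab(n,fn=None):
    im=optics.grab_frame(n)
    if fn: cv2.imwrite('pics/'+fn,im[:,:,::-1])
    return im
def ray(n,uv):
    c=optics.get_calibration(n); f=240/np.tan(np.radians(c['vfov'])/2); T=np.array(c['T'])
    d=np.array([(uv[0]-c['cx'])/f,(uv[1]-c['cy'])/f,1]); return T[:3,3],T[:3,:3]@d
def onz(n,uv,z):
    o,d=ray(n,uv); return o+d*(z-o[2])/d[2]
def proj(n,p):
    c=optics.get_calibration(n); f=240/np.tan(np.radians(c['vfov'])/2); T=np.array(c['T'])
    q=T[:3,:3].T@(np.array(p)-T[:3,3]); return np.array([c['cx']+f*q[0]/q[2],c['cy']+f*q[1]/q[2]])
E
python3 - <<'E'
from h import *
for n in('scene','top'):
    im=grab(n,n+'0.png'); print(optics.get_calibration(n))
    h=cv2.cvtColor(im,cv2.COLOR_RGB2HSV)
    m=(((h[...,0]<8)|(h[...,0]>172))&(h[...,1]>150)&(h[...,2]>70)).astype('uint8')
    k,l,s,c=cv2.connectedComponentsWithStats(m)
    for i in range(1,k):
        if s[i,4]>30: 
            print(n,s[i],c[i],onz(n,c[i],.15), cv2.minAreaRect(np.argwhere(l==i)[:,::-1].astype('float32')))
s=telemetry.sense();print(s)
E
```

```text
{'vfov': 53.801342389488525, 'cx': 322.8151452667571, 'cy': 223.72006815251288, 'T': array([[ 0.76588571,  0.53152282, -0.36180461,  0.86676566],
       [ 0.6428612 , -0.622346  ,  0.44655901, -0.52972747],
       [ 0.01218865, -0.5746033 , -0.8183413 ,  0.80067736],
       [ 0.        ,  0.        ,  0.        ,  1.        ]])}
scene [313  85  36  23 351] [330.1025641   95.69230769] [0.38182413 0.08388498 0.15      ] ((330.5000305175781, 96.00001525878906), (38.460365295410156, 9.391485214233398), 26.56505012512207)
scene [352 181  24  36 425] [363.56235294 199.95764706] [ 0.600584   -0.08969001  0.15      ] ((363.1451416015625, 198.4061279296875), (37.484336853027344, 14.322078704833984), 57.094757080078125)
scene [202 336  15  50 576] [209.296875   362.53819444] [ 0.6106597  -0.45764312  0.15      ] ((209.0746612548828, 360.4842529296875), (13.509256362915039, 49.151485443115234), 2.12109637260437)
{'vfov': 43.37786585801892, 'cx': 324.8082119758913, 'cy': 234.08533557267077, 'T': array([[ 0.00831442, -0.99920741,  0.03892845,  0.54722507],
       [-0.99991332, -0.00791024,  0.010
[... 673 characters left out ...]
277), 85.91438293457031)
{'t': 0.1, 'q': array([-1.36854012e+00,  4.94118633e-01,  1.34605953e+00,  5.95420039e-05,
        1.30251149e+00, -9.55028462e-02]), 'dq': array([ 0.00152914, -0.00174442, -0.00284972, -0.00025249, -0.00071559,
       -0.00029909]), 'joint_torque': array([-2.67759940e-03, -8.83593822e+01, -3.84562933e+01, -4.08667929e-04,
        5.26427175e-03, -4.59106639e-05]), 'tool_pos': array([ 0.18331672, -0.5971758 ,  0.23076465]), 'orientation': array([-3.10575737e+00, -4.65805405e-01,  1.89177978e-06]), 'ft_force': array([ 1.18605468, -0.2213318 ,  0.75939209]), 'torque': array([0.00653392, 0.00616688, 0.03723469]), 'grasp_force': 0.0, 'gripper_width': 0.08561377809245088}
```

View pics/scene0.png

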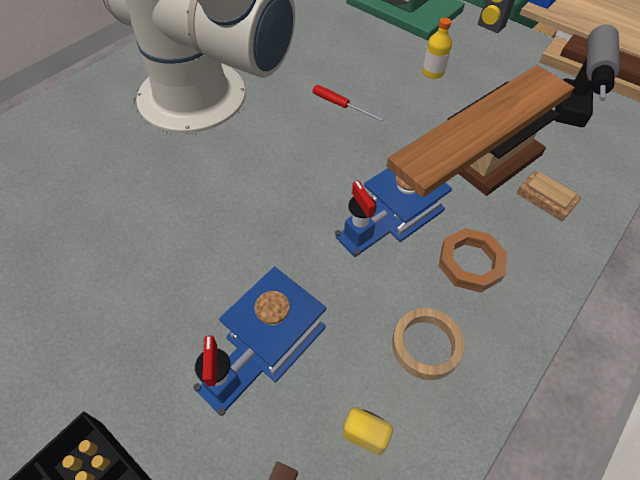

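View pics/top0.png

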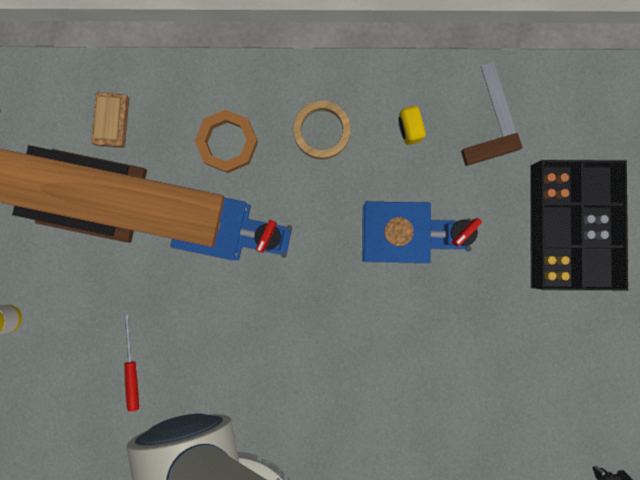

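The scene view shows the working jack's red bar at about (363,199), with a sliver of pad under the board end at about (405,185). The spare's bar is at about (209,360). In the top view the working bar is at (266,235), the board end edge is near column 222, and the spare's bar is at (467,231). Next I'll zoom in on the working jack.

```bash
python3 - <<'E'
from h import *
a=cv2.imread('pics/scene0.png')[150:260,330:462]; b=cv2.imread('pics/top0.png')[180:272,168:300]
r=lambda i:cv2.resize(i,None,fx=6,fy=6,interpolation=cv2.INTER_CUBIC)
cv2.imwrite('pics/za.png',r(a)[:600]); cv2.imwrite('pics/zb.png',r(b))
E
```

```text
(no output)
```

View pics/za.png

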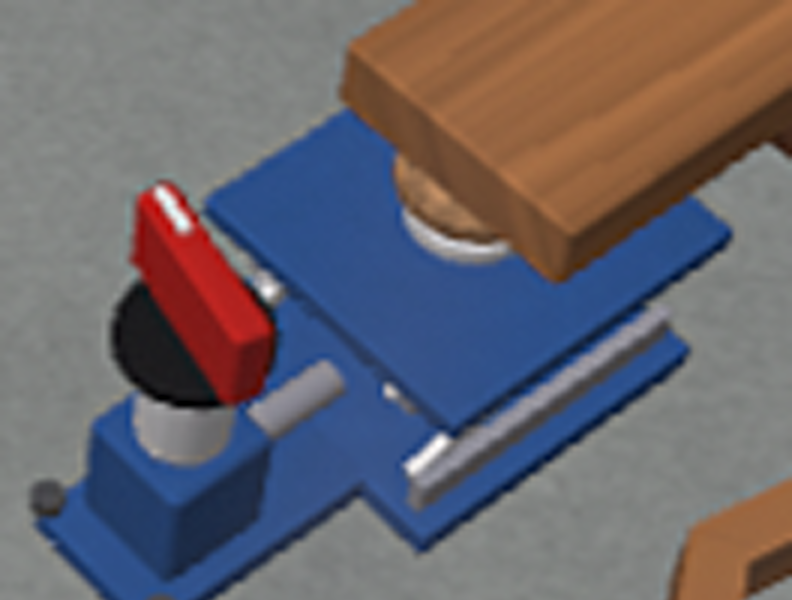

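View pics/zb.png

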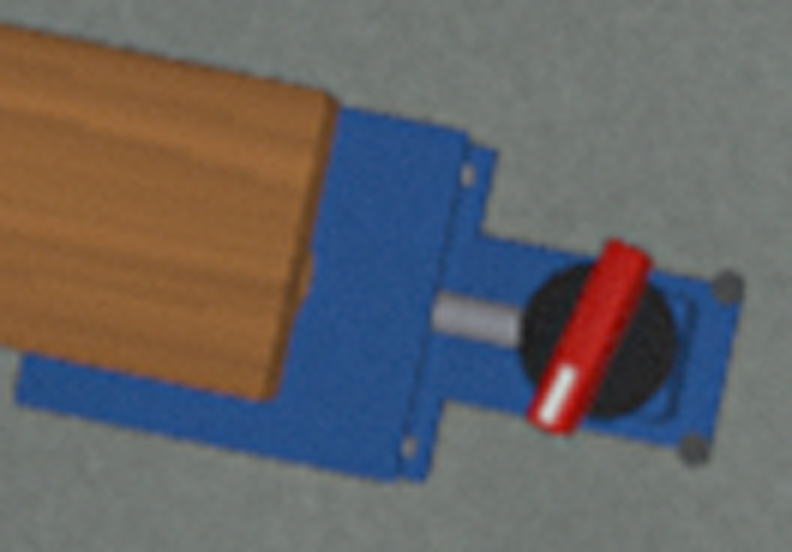

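```bash
cat >> h.py <<'E'
S=lambda U,V:((U+.5)/6-.5+330,(V+.5)/6-.5+150)
P=lambda U,V:((U+.5)/6-.5+168,(V+.5)/6-.5+180)
def tri(a,b):
    o,d=ray('scene',a);p,e=ray('top',b);d=d/np.linalg.norm(d);e=e/np.linalg.norm(e)
    s=np.linalg.lstsq(np.c_[d,-e],p-o,rcond=None)[0];x=o+d*s[0];y=p+e*s[1];return np.r_[(x+y)/2,np.linalg.norm(x-y)]
E
python3 - <<'E'
from h import *
np.set_printoptions(precision=4,suppress=True)
T={'bar':(S(204,262),P(592,336)),'b-':(S(350,45),P(258,398)),'b+':(S(570,235),P(320,97)),'b-lo':(S(343,95),P(272,400)),'b+lo':(S(556,280),P(337,103)),'p-':(S(205,200),P(399,481)),'p+':(S(450,430),P(468,134))}
for k,v in T.items(): print(k,tri(*v))
print([onz('top',P(*c),.15) for c in((613,240),(652,258),(572,430),(530,415),(592,336))],onz('scene',S(204,262),.15))
print('disc',onz('top',P(600,340),.116))
for z in(.04,.06,.08): print(onz('scene',S(732,235),z))
E
```

```text
bar [ 0.5886 -0.0755  0.1455  0.0029]
b- [0.5682 0.0294 0.1392 0.002 ]
b+ [0.6631 0.0117 0.1364 0.0016]
b-lo [0.5683 0.0299 0.1155 0.0027]
b+lo [0.6634 0.01   0.1163 0.0019]
p- [ 0.5426 -0.0045  0.0739  0.0028]
p+ [ 0.6576 -0.0258  0.0695  0.001 ]
[array([ 0.6172, -0.0831,  0.15  ]), array([ 0.6117, -0.0953,  0.15  ]), array([ 0.5581, -0.0711,  0.15  ]), array([ 0.5626, -0.058 ,  0.15  ]), array([ 0.5873, -0.0769,  0.15  ])] [ 0.5915 -0.0777  0.15  ]
disc [ 0.5872 -0.0758  0.116 ]
[0.6771 0.1276 0.04  ]
[0.6821 0.1103 0.06  ]
[0.6871 0.093  0.08  ]
```

The bar centre is about (0.589, -0.077), with the bar lying at about -24.5°. The rise needed is roughly 17 mm. I'll move above it in stages.

>>> drive_tool --pt "0.33 -0.23 0" --pt "0.66 -0.46 0" --pt "1 -0.7 0" --twist '[0,0,0]' --gripper -1

```text
t: 0.4
tool_pos: [0.2588, -0.5001, 0.2309]
orientation: [-3.106, -0.465, 0.0]
ft_force: [0.9, -0.4, -0.3]
gripper_width: 0.0852
grasp_force: 0.0
```

>>> drive_tool --pt "0.33 -0.23 0" --pt "0.66 -0.46 0" --pt "1 -0.7 0" --twist '[0,0,0]'

```text
t: 0.7
tool_pos: [0.3341, -0.4036, 0.2311]
orientation: [-3.107, -0.466, 0.0]
ft_force: [0.2, -1.5, 0.0]
gripper_width: 0.0856
grasp_force: 0.0
```

>>> drive_tool --pt "0.33 -0.23 0" --pt "0.66 -0.46 0" --pt "1 -0.7 0" --twist '[0,0,0]'

```text
t: 1.0
tool_pos: [0.4092, -0.3073, 0.2312]
orientation: [-3.107, -0.466, 0.0]
ft_force: [-0.3, -1.1, -0.5]
gripper_width: 0.0852
grasp_force: 0.0
```

>>> drive_tool --pt "0.33 -0.23 0" --pt "0.66 -0.46 0" --pt "1 -0.7 0" --twist '[0,0,0]'

```text
t: 1.3
tool_pos: [0.4843, -0.211, 0.2312]
orientation: [-3.107, -0.466, 0.0]
ft_force: [-0.6, -0.5, 0.1]
gripper_width: 0.0858
grasp_force: 0.0
```

>>> drive_tool --pt "0.33 -0.23 0" --pt "0.66 -0.46 0" --pt "1 -0.7 0" --pt "1 -0.7 0" --twist '[0,0,0,0]'

```text
t: 1.7
tool_pos: [0.5609, -0.1126, 0.2309]
orientation: [-3.105, -0.471, -0.001]
ft_force: [0.2, 0.0, -0.6]
gripper_width: 0.0856
grasp_force: 0.0
```

>>> drive_tool --pt "0.1 -0.07 0" --pt "0.2 -0.14 0" --pt "0.3 -0.2 0" --pt "0.37 -0.26 0" --pt "0.37 -0.26 0" --pt "0.37 -0.26 0" --pt "0.37 -0.26 0" --pt "0.37 -0.26 0" --pt "0.37 -0.26 0" --pt "0.37 -0.26 0" --twist '[-0.09,-0.18,-0.27,-0.36,-0.45,-0.54,-0.63,-0.72,-0.81,-0.9]'

```text
t: 2.7
tool_pos: [0.586, -0.0808, 0.231]
orientation: [-2.053, -2.377, 0.001]
ft_force: [0.3, 0.2, -0.3]
gripper_width: 0.0853
grasp_force: 0.0
```

>>> drive_tool --pt "0 0 0.1" --pt "0 0 0.2" --pt "0 0 0.3" --pt "0 0 0.4" --pt "0 0 0.4" --pt "0 0 0.4" --pt "0 0 0.4" --pt "0 0 0.4" --pt "0 0 0.4" --twist '[-0.09,-0.18,-0.27,-0.36,-0.45,-0.54,-0.63,-0.64,-0.64]'

```text
t: 3.6
tool_pos: [0.5862, -0.0807, 0.1911]
orientation: [-0.668, -3.069, 0.0]
ft_force: [0.1, 0.1, 0.1]
gripper_width: 0.0856
grasp_force: 0.0
```

```bash
python3 - <<'E'
from h import *
from scipy.spatial.transform import Rotation as R
a=grab('scene','s1.png'); b=grab('top','t1.png')
r=lambda i:cv2.resize(i,None,fx=4,fy=4,interpolation=cv2.INTER_CUBIC)
cv2.imwrite('pics/z1.png',np.hstack([r(a[130:260,320:420]),r(b[170:300,215:315])])[:,:,::-1])
s=telemetry.sense();print(s['t'],s['q'],s['tool_pos'],R.from_rotvec(s['orientation']).as_matrix(),s['torque'],s['ft_force'])
print(proj('scene',s['tool_pos']),proj('top',s['tool_pos']))
E
```

```text
3.7 [-2.37462587e-01  4.88023192e-01  1.47924799e+00 -3.31247887e-05
  1.17447251e+00 -1.37994021e+00] [ 0.58632339 -0.08059702  0.1912328 ] [[-9.09670649e-01  4.15330334e-01 -1.53984910e-04]
 [ 4.15330338e-01  9.09670660e-01  5.82939507e-06]
 [ 1.42496679e-04 -5.86517750e-05 -9.99999988e-01]] [ 0.0166174   0.03982098 -0.0474799 ] [0.40773862 0.2533723  0.5696847 ]
[362.10814958 177.41268494] [265.8265087  235.28774594]
```

View pics/z1.png

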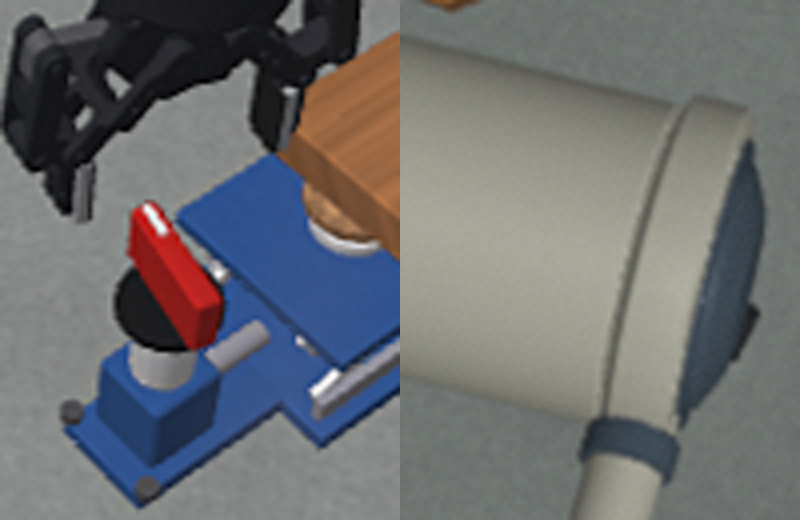

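>>> drive_tool --pt "0 0.045 0.2" --pt "0 0.045 0.4" --pt "0 0.045 0.58" --pt "0 0.045 0.69" --pt "0 0.045 0.69" --twist '[0,0,0,0,0]'

```text
t: 4.2
tool_pos: [0.5875, -0.0763, 0.1211]
orientation: [-0.664, -3.068, -0.0]
ft_force: [0.3, 0.3, 0.3]
gripper_width: 0.0853
grasp_force: 0.0
```

>>> drive_tool --pt "0 0 0" --pt "0 0 0" --pt "0 0 0" --pt "0 0 0" --pt "0 0 0" --pt "0 0 0" --pt "0 0 0" --pt "0 0 0" --twist '[0,0,0,0,0,0,0,0]' --gripper 1

```text
t: 5.0
tool_pos: [0.5896, -0.074, 0.1231]
orientation: [0.661, 3.069, 0.006]
ft_force: [6.8, 24.4, 6.7]
gripper_width: 0.0129
grasp_force: 60.6
```

```bash
python3 - <<'E'
from h import *
from scipy.spatial.transform import Rotation as R
s=telemetry.sense();m=R.from_rotvec(s['orientation']).as_matrix()
print(s['t'],s['q'],s['tool_pos'],s['torque'],s['ft_force'],'tool F',m.T@s['ft_force'],m.T@s['torque'],s['gripper_width'],s['grasp_force'])
E
```

```text
5.0 [-0.22740998  0.57155058  1.54433299  0.00416381  1.02352965 -1.37580959] [ 0.58961293 -0.07404533  0.12312668] [ 3.4223068  -0.95832782  0.1025931 ] [ 6.81108356 24.35554106  6.74908446] tool F [ 3.81644068 25.02511861 -6.65669587] [-3.5133722   0.53685447 -0.09541736] 0.012903963515397346 60.64750134944916
```

The bar pushes the hand about 3 mm along +y, so I'll move the commanded pose by that much.

>>> drive_tool --pt "0 0.015 -0.01" --pt "0 0.03 -0.015" --pt "0 0.03 -0.015" --twist '[0,0,0]'

```text
t: 5.3
tool_pos: [0.5897, -0.0737, 0.1233]
orientation: [-0.662, -3.071, 0.001]
ft_force: [6.1, -1.6, -11.8]
gripper_width: 0.0131
grasp_force: 59.7
```

```bash
cat > st.py <<'E'
from h import *
from scipy.spatial.transform import Rotation as R
np.set_printoptions(precision=4,suppress=True)
s=telemetry.sense();m=R.from_rotvec(s['orientation']).as_matrix()
print(s['t'],'q6',s['q'][5],s['tool_pos'],'ang',np.degrees(np.arctan2(m[1,0],m[0,0])),'tilt',m[:,2],'tool F',m.T@s['ft_force'],m.T@s['torque'],s['gripper_width'],s['grasp_force'])
E
python3 st.py
```

```text
5.3 q6 -1.370735014289928 [ 0.5897 -0.0737  0.1233] ang 155.68657097338004 tilt [-0.0001 -0.0005 -1.    ] tool F [-6.2368  1.0919 11.7527] [ 0.3235 -0.8154 -0.1742] 0.013095730739624164 59.737706780433655
```

>>> drive_tool --pt "-0.005 0 0.01" --pt "-0.005 0 0.01" --pt "-0.005 0 0.01" --pt "-0.005 0 0.01" --pt "-0.005 0 0.01" --twist '[0.06,0.12,0.18,0.25,0.25]'

```text
t: 5.8
tool_pos: [0.5896, -0.0738, 0.1232]
orientation: [-1.255, -2.88, 0.0]
ft_force: [-3.0, 0.7, 5.3]
gripper_width: 0.013
grasp_force: 62.2
```

```bash
python3 st.py; python3 - <<'E'
from h import *
grab('scene','s2.png')
E
```

```text
5.8 q6 -0.9738948064433811 [ 0.5896 -0.0738  0.1232] ang 132.9168287937803 tilt [-0.0004  0.     -1.    ] tool F [ 2.5068 -1.7069 -5.294 ] [0.6137 0.306  0.158 ] 0.01304598709215805 62.22802519798279
```

```bash
python3 - <<'E'
from h import *
a=cv2.imread('pics/scene0.png')[150:240,380:455]; b=cv2.imread('pics/s2.png')[150:240,380:455]
r=lambda i:cv2.resize(i,None,fx=5.3333,fy=5.3333,interpolation=cv2.INTER_CUBIC)
cv2.imwrite('pics/z2.png',np.hstack([r(a),r(b)]))
E
```

```text
(no output)
```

View pics/z2.png

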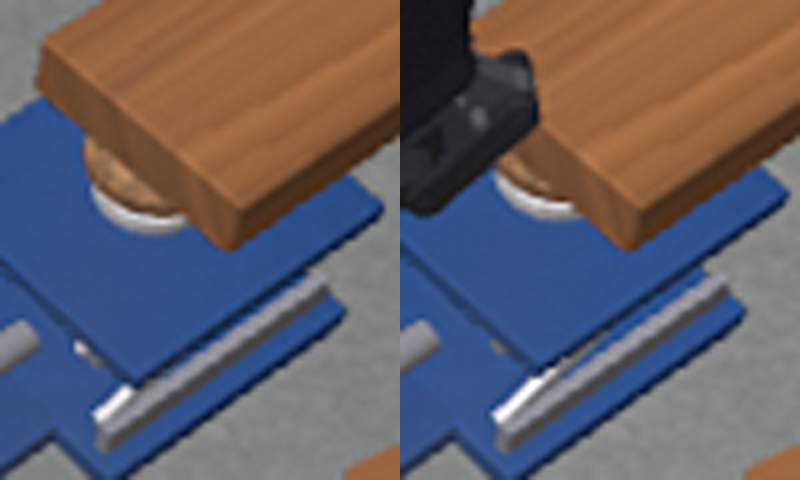

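The pair of crops shows the platform about 2.5 px higher, with the near corner at about (405,220) before. The board hasn't moved and the cork is still below it. I'll go on, using sub-pixel tracking of platform and board to judge contact.

>>> drive_tool --pt "0 0 0" --pt "0 0 0" --pt "0 0 0" --pt "0 0 0" --pt "0 0 0" --twist '[0.06,0.12,0.17,0.22,0.22]'

```text
t: 6.35
tool_pos: [0.5896, -0.0738, 0.1232]
orientation: [-1.73, -2.622, 0.0]
ft_force: [-3.5, 1.5, 5.6]
gripper_width: 0.0128
grasp_force: 62.3
```

```bash
cat > tr.py <<'E'
import sys
from h import *
n=sys.argv[1]
im=np.mean([optics.grab_frame('scene').astype(float) for _ in range(4)],0).astype('float32')
np.save(f'pics/{n}.npy',im)
ref=cv2.imread('pics/scene0.png')[:,:,::-1].astype('float32')
def ecc(x0,x1,y0,y1,ref=ref,im=im,s=4):
    a,b=[cv2.resize(cv2.cvtColor(i,cv2.COLOR_RGB2GRAY)[y0:y1,x0:x1],None,fx=s,fy=s,interpolation=cv2.INTER_CUBIC) for i in(ref,im)]
    w=np.eye(2,3,dtype='float32')
    try: c,w=cv2.findTransformECC(a,b,w,cv2.MOTION_TRANSLATION,(3,200,1e-5),None,5)
    except cv2.error as e: return 'fail'
    return w[:,2]/s,round(c,3)
print('board tip',ecc(407,450,158,200)); print('board end corner',ecc(412,436,170,200)); print('platform right',ecc(434,457,180,200))
print('ground',ecc(440,510,225,300))
b=cv2.resize(im[150:240,380:455],None,fx=5.3333,fy=5.3333,interpolation=cv2.INTER_CUBIC)
a=cv2.resize(ref[150:240,380:455],None,fx=5.3333,fy=5.3333,interpolation=cv2.INTER_CUBIC)
cv2.imwrite(f'pics/{n}.png',np.hstack([a,b])[:,:,::-1])
E
python3 st.py; python3 tr.py a1
python3 - <<'E'
from h import *
# geometry: corner p+ and right corner of platform, height vs pixel (scene), bar-referenced
k=np.array([.5897,-.0738]);u=np.array([.182,.983]);v=np.array([.983,-.182])
off=np.array(S(204,262))-proj('scene',[*k,.15]); print('scene bias px',off)
for nm,p,px in(('p+',k+.06*u+.06*v,S(450,430)),('p-',k+.06*u-.06*v,S(205,200)),('pr',k+.19*u+.06*v,S(732,235))):
    print(nm,px,[ (z,proj('scene',[*p,z])+off) for z in(.065,.075,.085)])
E
```

```text
6.35 q6 -0.6295145647202295 [ 0.5896 -0.0738  0.1232] ang 113.18117375474495 tilt [-0.0006  0.0001 -1.    ] tool F [ 2.698  -2.6155 -5.5565] [0.8528 0.2053 0.1707] 0.012839748756506498 62.31309413909912
board tip (array([-0.07385949, -0.18940888], dtype=float32), 0.724)
board end corner (array([-0.00653621, -0.0210003 ], dtype=float32), 0.938)
platform right (array([ 1.7738727, -4.79013  ], dtype=float32), 0.963)
ground (array([-0.00185225, -0.00098019], dtype=float32), 1.0)
scene bias px [-0.50435979  1.84473734]
p+ (404.5833333333333, 221.25) [(0.065, array([404.31001049, 225.0166741 ])), (0.075, array([405.1252252 , 221.97073602])), (0.085, array([405.95550454, 218.86851099]))]
p- (363.75, 182.91666666666666) [(0.065, array([361.98854621, 187.23628778])), (0.075, array([362.39260361, 184.03239717])), (0.085, array([362.80371042, 180.77260978]))]
pr (451.5833333333333, 188.75) [(0.065, array([450.02703272, 191.7244855 ])), (0.075, array([451.19728694, 188.54622261])), (0.085, array([452.38804385, 185.31227702]))][ WARN:0@5.219] global loadsave.cpp:1063 imwrite_ Unsupported depth image for selected encoder is fallbacked to CV_8U.
```

```bash
python3 - <<'E'
from h import *
np.set_printoptions(precision=4,suppress=True)
k=[.5897,-.0738,.15]
so=np.array(S(204,262))-proj('scene',k); to=np.array(P(592,336))-proj('top',k); print(so,to)
for n,a,b in(('b-',S(350,45),P(258,398)),('b+',S(570,235),P(320,97)),('b-lo',S(343,95),P(272,400)),('b+lo',S(556,280),P(337,103)),('p-',S(205,200),P(399,481)),('p+',S(450,430),P(468,134))):
    print(n,tri(a-so,b-to))
E
```

```text
[-0.5044  1.8447] [1.6589 1.3167]
b- [0.5694 0.0307 0.1442 0.0008]
b+ [0.6639 0.0132 0.1409 0.0013]
b-lo [0.5695 0.0312 0.1206 0.0002]
b+lo [0.6642 0.0116 0.121  0.001 ]
p- [ 0.544  -0.003   0.0794  0.0002]
p+ [ 0.6585 -0.024   0.0745  0.002 ]
```

View pics/a1.png

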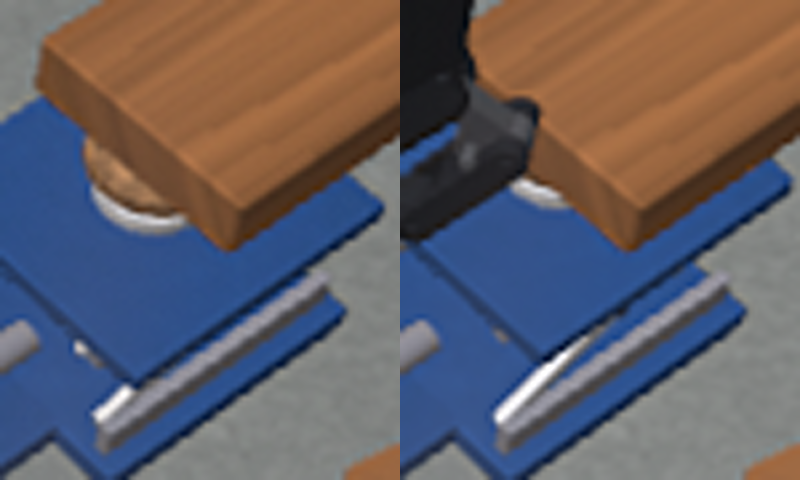

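The cork is now hidden behind the board edge, with only the white ring visible at about (150,195) in the crop. The board has not moved. I'll turn in small steps and watch torque and board.

>>> drive_tool --pt "0 0 0" --pt "0 0 0" --pt "0 0 0" --twist '[0.03,0.06,0.06]'

```text
t: 6.85
tool_pos: [0.5895, -0.0737, 0.1232]
orientation: [-1.849, -2.539, 0.0]
ft_force: [-1.9, 0.9, 4.6]
gripper_width: 0.0128
grasp_force: 62.3
```

```bash
python3 st.py; python3 tr.py a2 2>/dev/null
```

```text
6.85 q6 -0.5365517980456508 [ 0.5895 -0.0737  0.1232] ang 107.85734786268148 tilt [-0.0006  0.0001 -1.    ] tool F [ 1.4486 -1.4978 -4.599 ] [0.8942 0.1859 0.1628] 0.01283674234175064 62.336071729660034
board tip (array([-0.0809915 , -0.20919502], dtype=float32), 0.718)
board end corner (array([-0.07974391, -0.03486072], dtype=float32), 0.918)
platform right (array([ 1.9506855, -5.3870816], dtype=float32), 0.961)
ground (array([-0.0014007,  0.0016757], dtype=float32), 1.0)
```

>>> drive_tool --pt "0 0 0" --pt "0 0 0" --pt "0 0 0" --twist '[0.03,0.06,0.06]'

```text
t: 7.35
tool_pos: [0.5895, -0.0737, 0.1231]
orientation: [-1.967, -2.449, 0.001]
ft_force: [-4.0, 0.5, 5.8]
gripper_width: 0.0127
grasp_force: 62.4
```

```bash
python3 st.py; python3 tr.py a3 2>/dev/null
```

```text
7.35 q6 -0.442289741837373 [ 0.5895 -0.0737  0.1231] ang 102.45759873423304 tilt [-0.0007  0.0001 -1.    ] tool F [ 1.3632 -3.836  -5.8383] [0.8799 0.1223 0.1239] 0.012709573447029464 62.35175013542175
board tip (array([-0.1946326 , -0.20700261], dtype=float32), 0.719)
board end corner (array([-0.08514921, -0.02039504], dtype=float32), 0.917)
platform right (array([ 2.153681 , -5.9706535], dtype=float32), 0.961)
ground (array([-0.00035933, -0.00040339], dtype=float32), 1.0)
```

>>> drive_tool --pt "0 0 0" --pt "0 0 0" --pt "0 0 0" --twist '[0.03,0.06,0.06]'

```text
t: 7.85
tool_pos: [0.5895, -0.0737, 0.1232]
orientation: [-2.08, -2.354, 0.001]
ft_force: [-3.7, 0.6, 6.2]
gripper_width: 0.013
grasp_force: 62.4
```

```bash
python3 st.py; python3 tr.py a4 2>/dev/null
```

```text
7.85 q6 -0.3480659248354546 [ 0.5895 -0.0737  0.1232] ang 97.0594139722698 tilt [-0.0007  0.0001 -1.    ] tool F [ 1.0104 -3.6435 -6.1608] [0.9741 0.0676 0.1503] 0.012973021417105098 62.36746430397034
board tip (array([-0.21723737, -0.2749859 ], dtype=float32), 0.705)
board end corner (array([-0.20955007, -0.01099866], dtype=float32), 0.929)
platform right (array([ 2.6404078, -6.8332024], dtype=float32), 0.958)
ground (array([-0.00174878, -0.00028106], dtype=float32), 1.0)
```

```bash
cat > bd.py <<'E'
import sys
from h import *
r=cv2.cvtColor(np.load('pics/a1.npy'),cv2.COLOR_RGB2GRAY)
for n in sys.argv[1:]:
    g=cv2.cvtColor(np.load(f'pics/{n}.npy'),cv2.COLOR_RGB2GRAY)
    for x0,x1,y0,y1 in((410,445,150,182),(425,470,130,165),(500,560,80,115)):
        a,b=[cv2.resize(i[y0:y1,x0:x1],None,fx=4,fy=4,interpolation=cv2.INTER_CUBIC) for i in(r,g)]
        try: c,w=cv2.findTransformECC(a,b,np.eye(2,3,dtype='float32'),cv2.MOTION_TRANSLATION,(3,200,1e-6),None,5); print(n,x0,w[:,2]/4,round(c,3))
        except cv2.error: print(n,x0,'fail')
E
python3 bd.py a2 a3 a4
```

```text
a2 410 [ 0.00735801 -0.00758649] 1.0
a2 425 [ 0.00985075 -0.00154595] 0.999
a2 500 [0.00332286 0.00105137] 1.0
a3 410 [-0.00180348  0.00313024] 1.0
a3 425 [0.0070238  0.00117137] 1.0
a3 500 [-0.00088302  0.00222042] 1.0
a4 410 [ 0.01339474 -0.00601458] 0.998
a4 425 [0.00431903 0.00371811] 1.0
a4 500 [8.3921012e-05 2.6329476e-03] 1.0
```

>>> drive_tool --pt "0 0 0" --pt "0 0 0" --pt "0 0 0" --twist '[0.025,0.05,0.05]'

```text
t: 8.35
tool_pos: [0.5895, -0.0737, 0.1232]
orientation: [-2.171, -2.27, 0.001]
ft_force: [-3.2, 1.5, 5.6]
gripper_width: 0.0131
grasp_force: 62.4
```

```bash
python3 st.py; python3 tr.py a5 2>/dev/null; python3 bd.py a5
```

```text
8.35 q6 -0.2698509979970925 [ 0.5895 -0.0737  0.1232] ang 92.5772823028469 tilt [-0.0007  0.0001 -1.    ] tool F [ 1.6874 -3.1252 -5.5964] [0.9734 0.1023 0.134 ] 0.013124755226874032 62.37677335739136
board tip (array([-0.24873054, -0.29506528], dtype=float32), 0.692)
board end corner (array([-0.16964689, -0.04415594], dtype=float32), 0.92)
platform right (array([ 2.7373188, -7.2539706], dtype=float32), 0.956)
ground (array([-0.00106165,  0.00058512], dtype=float32), 1.0)
a5 410 [ 0.00698759 -0.00241312] 1.0
a5 425 [-0.04422849  0.09324102] 0.954
a5 500 [0.00051187 0.00045706] 1.0
```

Registration is stable to about 0.02 px, which is under 0.1 mm. The board hasn't stirred at 22 mm of rise. I'll continue in steps of about 1 mm until the plunger's end of travel just shows, then back off to mid-stroke.

>>> drive_tool --pt "0 0 0" --pt "0 0 0" --pt "0 0 0" --twist '[0.02,0.04,0.04]'

```text
t: 8.85
tool_pos: [0.5895, -0.0737, 0.1232]
orientation: [-2.24, -2.201, 0.001]
ft_force: [-3.4, 1.2, 7.2]
gripper_width: 0.0129
grasp_force: 62.4
```

```bash
python3 tr.py a6 2>/dev/null|grep right; python3 bd.py a6;python3 st.py
```

```text
platform right (array([ 2.6808689, -7.5036077], dtype=float32), 0.959)
a6 410 [ 0.01228622 -0.00130636] 0.999
a6 425 [ 0.00057437 -0.00439943] 1.0
a6 500 [-2.3225429e-04  9.9651923e-05] 1.0
9.05 q6 -0.2084351976028228 [ 0.5895 -0.0737  0.1232] ang 89.05419544495533 tilt [-0.0007  0.0002 -1.    ] tool F [ 0.5747 -3.4758 -5.116 ] [0.9759 0.0919 0.0797] 0.012785660023217543 62.38436937332153
```

>>> drive_tool --pt "0 0 0" --pt "0 0 0" --pt "0 0 0" --twist '[0.02,0.03,0.03]'

```text
t: 9.35
tool_pos: [0.5895, -0.0737, 0.1232]
orientation: [-2.291, -2.149, 0.001]
ft_force: [-2.0, 0.4, 6.4]
gripper_width: 0.0129
grasp_force: 62.4
```

```bash
python3 tr.py a7 2>/dev/null|grep right; python3 bd.py a7;python3 st.py
```

```text
platform right (array([ 2.9501116, -7.92953  ], dtype=float32), 0.966)
a7 410 [ 0.03840676 -0.04170462] 0.982
a7 425 [-0.03155745 -0.0080384 ] 0.995
a7 500 [-5.6210207e-05  2.1156869e-03] 1.0
9.55 q6 -0.16146552419722093 [ 0.5895 -0.0737  0.1231] ang 86.36728154808233 tilt [-0.0008  0.0002 -1.    ] tool F [-0.5054 -4.0597 -5.2475] [ 0.9529  0.0847 -0.1096] 0.012665154475820766 62.387330532073975
```

```bash
python3 - <<'E'
from h import *
g=lambda n:cv2.cvtColor(np.load(f'pics/{n}.npy'),cv2.COLOR_RGB2GRAY)
d=np.vstack([np.abs(g(a)-g(b))[60:240,360:600] for a,b in(('a6','a5'),('a7','a6'))])
d=cv2.resize(np.clip(d*8,0,255).astype('uint8'),None,fx=1.6,fy=1.6)
cv2.imwrite('pics/d.png',d)
E
```

```text
(no output)
```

View pics/d.png

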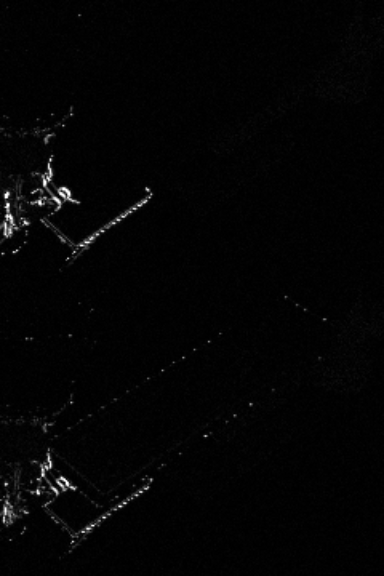

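In the difference image the whole board outline appears for the last step only, so the board has just stirred, by about 0.1 mm. One more small step should tell the end of the plunger's stroke from first touch.

>>> drive_tool --pt "0 0 0" --pt "0 0 0" --twist '[0.02,0.02]'

```text
t: 9.75
tool_pos: [0.5895, -0.0737, 0.1232]
orientation: [-2.325, -2.112, 0.001]
ft_force: [-3.3, 0.7, 6.7]
gripper_width: 0.0126
grasp_force: 62.4
```

```bash
python3 tr.py a8 2>/dev/null|grep right; python3 bd.py a8;python3 st.py
```

```text
platform right (array([ 2.9984453, -8.124606 ], dtype=float32), 0.966)
a8 410 [ 0.14991406 -0.22689936] 0.946
a8 425 [-0.02036667 -0.16992755] 0.995
a8 500 [-0.00043821 -0.00497803] 1.0
9.95 q6 -0.12999416172744968 [ 0.5895 -0.0737  0.1231] ang 84.56327960341697 tilt [-0.0008  0.0002 -1.    ] tool F [ 0.6483 -3.0998 -6.0987] [ 1.0333  0.0329 -0.0468] 0.012655785212607918 62.38316059112549
```

The board lifts one-for-one now (about 0.6 mm), so this is the end of the stroke. I'll back off 4.8 mm to mid-stroke, then let go.

>>> drive_tool --pt "0 0 0" --pt "0 0 0" --pt "0 0 0" --pt "0 0 0" --pt "0 0 0" --twist '[-0.04,-0.08,-0.12,-0.15,-0.15]'

```text
t: 10.45
tool_pos: [0.5895, -0.0737, 0.1232]
orientation: [-2.057, -2.374, 0.001]
ft_force: [-4.2, 1.1, 6.6]
gripper_width: 0.0127
grasp_force: 62.4
```

```bash
python3 tr.py a9 2>/dev/null|grep right; python3 bd.py a9;python3 st.py
```

```text
platform right (array([ 2.3767745, -6.4818215], dtype=float32), 0.961)
a9 410 [ 0.00416938 -0.00196162] 0.999
a9 425 [ 0.00283621 -0.00025121] 1.0
a9 500 [0.00058135 0.00231128] 1.0
10.65 q6 -0.36578495126474597 [ 0.5895 -0.0737  0.1232] ang 98.07943311470387 tilt [-0.0006  0.     -1.    ] tool F [ 1.4516 -3.794  -4.4855] [ 0.9006  0.1668 -0.2573] 0.012638650225525173 62.38860011100769
```

>>> drive_tool --pt "0 0 0" --pt "0 0 0" --pt "0 0 0" --pt "0 0 0" --pt "0 0 0" --pt "0 0 0" --pt "0 0 0" --pt "0 0 0" --twist '[0,0,0,0,0,0,0,0]' --gripper -1

```text
t: 11.45
tool_pos: [0.59, -0.0738, 0.1227]
orientation: [-2.06, -2.372, 0.0]
ft_force: [0.4, 1.0, 0.3]
gripper_width: 0.0854
grasp_force: 0.0
```

>>> drive_tool --pt "0 0 -0.2" --pt "0 0 -0.5" --pt "0 0 -0.9" --pt "0 0 -1" --pt "0 0 -1" --twist '[0,0,0,0,0]'

```text
t: 11.95
tool_pos: [0.5908, -0.074, 0.2244]
orientation: [2.058, 2.37, 0.003]
ft_force: [-0.6, -0.6, -0.4]
gripper_width: 0.0854
grasp_force: 0.0
```

```bash
python3 tr.py b1 2>/dev/null|grep right; python3 bd.py b1;python3 st.py
python3 - <<'E'
from h import *
a=np.load('pics/b1.npy'); cv2.imwrite('pics/b1f.png',cv2.resize(a[60:260,320:590],None,fx=2.9,fy=2.9)[:,:,::-1])
g=cv2.cvtColor(a,cv2.COLOR_RGB2GRAY); r=cv2.cvtColor(cv2.imread('pics/scene0.png'),cv2.COLOR_BGR2GRAY).astype('float32')
y,x=slice(330,395),slice(190,240); print('spare diff',np.abs(g[y,x]-r[y,x]).max(),np.abs(g[y,x]-r[y,x]).mean())
E
```

```text
platform right (array([ 2.3895729, -6.518899 ], dtype=float32), 0.961)
b1 410 [1.4345033  0.04509807] 0.489
b1 425 [-0.00390911  0.00468783] 1.0
b1 500 [3.2303545e-03 7.4672513e-05] 1.0
12.15 q6 -0.36565011903334677 [ 0.5892 -0.0737  0.2212] ang 98.06091102100612 tilt [-0.0024  0.0006 -1.    ] tool F [ 0.1187  0.4775 -0.5335] [-0.0201 -0.0274 -0.0017] 0.08515859546960156 0.0
spare diff 8.861755 3.5110445[ WARN:0@0.440] global loadsave.cpp:1063 imwrite_ Unsupported depth image for selected encoder is fallbacked to CV_8U.
```

View pics/b1f.png

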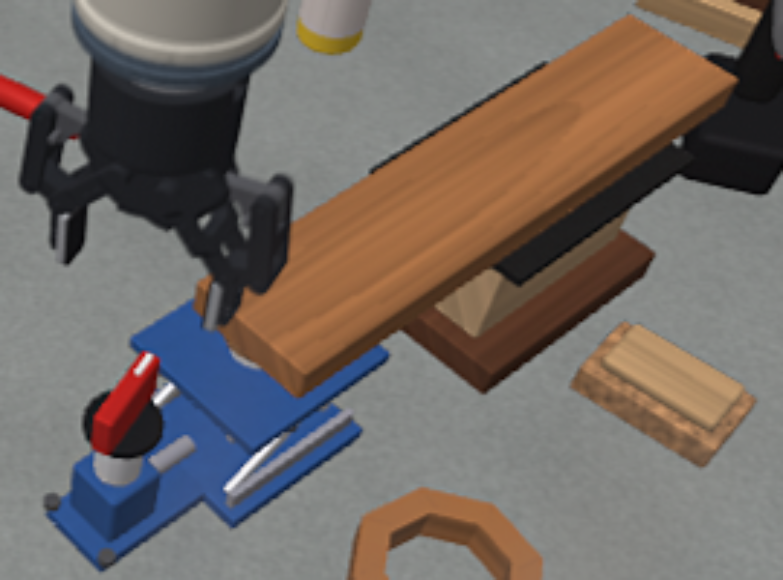

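The gripper is clear above the knob, and the bar stands at about (125,400) in the crop, where it was left. The platform is about 20 mm up and has not slipped since release. The board is unmoved and the spare jack is undisturbed, so I'm handing in.

```bash
python3 -c "
from bench import manip; print(manip.sign_off())"
```

```text
the job is handed in; nothing more can be done
None
```

I raised the jack about 20 mm, which puts the cork pad against the board near the middle of its plunger stroke, then let go and handed the job in (no verdict came back). To find the end of the stroke I lifted the board by about 0.6 mm for a moment. The last images show it back within 0.1 mm of where it lay, and the spare jack's knob unturned.

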